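# Put the wire brush and scraper back in the tool tray

### The arm

A 6-joint arm with a two-finger parallel gripper is mounted at the origin on the work surface. World frame = base frame: x ahead of the robot, y to its left, z up, the work surface at z = 0. Lengths are in m, angles in rad, forces in N, time in s.
With the tool pointing down it reaches from about 0.375 to 0.9 m from the base axis. Payload 3.1 kg.
Tool frame: the origin (TCP) lies midway between the tips of the shut fingers; the grasp point (between the pads) lies robot.grip_point_offset behind it (robot.grip_point_offset is the distance from the TCP to the grasp point, in m); z points along the fingers, y is the direction in which the jaws open and shut (so a half turn about z gives the same grasp; the last joint's range is limited). The gripper opens to 87 mm and grips with 3 to 60 N. Pads are 19 mm wide; open, the fingers measure 117 mm over their backs; the gripper's body (75 mm by 190 mm) begins 51 mm behind the grasp point.
Start: joints at [1.151, 0.527, 1.433, -0, 1.181, -0.178], TCP at [0.149, 0.607, 0.223] pointing down, gripper open.
Joint ranges: [-3.08, 3.08], [-0.75, 2.2], [0.22, 2.44], [-1.43, 4.57], [0, 2.65], [-2.85, 2.85]. Speed limits (rad/s): [2.79, 2.79, 3.14, 3.14, 3.14, 3.14].

### API

Orientations are given as a unit quaternion [x, y, z, w].
In Python, from rig import robot, cams, hand_in gives the robot as it stands. The module is installed in compiled form; this text tells all that it offers.
- The arm moves only by the tool send_rows, never from a script. Its argument "steps" is one flat list of numbers, 5 for each row, row after row: the finger opening in m, from 0 to 0.087, then the shift along the tool's x, y, z in m, then the turn about the tool's z in rad. A call has 1 to 8 rows; each row is the pose to reach, as a shift and turn from the pose measured when the call began, along the tool's axes at that moment; what a row does not reach only later rows make up. A row lasts 1/8 s, in which the tool goes at most 62.5 mm and 10.7 degrees, less where a joint would pass 70% of its speed; a pose out of reach is approached as far as the arm can. A call with a gripper value outside its range is refused whole. The fingers move at their own pace and stop on an object; "force" is the grip in N (left out, the last holds). Time passes only in rows, so rows that repeat a pose let the fingers close. It gives the time, the measured TCP pose, the force and the opening at its end, in the units of the state.
- robot.get_obs(): the state, without advancing time (a new reading comes with each control period).
- cams.camera(name): name is "side" or "top"; returns a dict with "color" (384x512x3 uint8, red, green, blue), "range_z" (384x512 float32, m along the optical axis (not along the pixel's ray), 0 where there is no reading), "intrinsics" (3x3 intrinsics, pixels), "extrinsics" (4x4, takes a point from camera to world coordinates). Camera axes: x right, y down, z forward; pixel columns grow to the right and rows downward; lengths in m; the calibration is good to about 2 mm. A picture is of the moment at which its call begins.
- hand_in(): hands the job in, once; it reports no verdict.
The state is a dict: "time": time; "q": joint angles; "joint_velocities": joint speeds; "joint_torque": joint torques, N m; "position": TCP position; "tool_rot": TCP orientation; "ft_force": force on the tool from outside, world axes, zero at the start; "moment": the same for the moment, N m; "grip_width": finger opening in m.
Only numpy, scipy, OpenCV 4.12 (cv2) and the standard library are available. Lean on these libraries where they do the work, as an engineer would, in place of code of your own. Each camera call takes 0.05 s, during which the arm holds its last target.

### The job

Put the wire brush and the red-handled scraper back in the green tool tray, each laid down flat in the bay shaped for it: the brush bristles up with its head in the wide end of the middle bay, the scraper with its blade in the widest pocket of the bay beside it. Lay them in rather than dropping them, and leave the file in its bay and the tin and tongs on the bench undisturbed.

Things in the scene. Friction and masses are not known exactly. Their poses are not given: they have to be found in the camera images.
- tray: Green moulded tool tray, 230 (x) x 190 (y) x 30 mm high, fixed to the bench. Origin: centre of its underside, z up. Floor 4 mm thick, deck and 4 mm outer walls 30 mm high. Three bays along x, each 222 mm long; centre lines y = +70 (file, 34 wide), +12 (brush), -53 mm (scraper). A finger trough as deep as the bays crosses them from x = -35 to 35 mm: no dividers there.
- brush_bay (a point): Centre of the brush's bay, on its floor (4 mm above the bench); axes as the tray. At +x (x = 35 to 111 mm) a 52 mm wide pocket for the head, at -x (-111 to -35 mm) a 32 mm wide one for the handle. The brush belongs here with its own x along the tray's +x.
- scraper_bay (a point): Centre of the scraper's bay, on its floor (4 mm above the bench); axes as the tray. At -x (x = -111 to -35 mm) a 72 mm wide pocket for the blade, at +x (35 to 111 mm) a 36 mm wide one for the handle. The scraper belongs here with its own x along the tray's -x, head to tail with the brush.
- brush: Wire brush, loose, bristles up, 130 g, 210 mm long. Origin: mid-length on its underside; x from handle to head, z up. Pale wood handle x = -105 to 15 mm, 22 wide, 16 thick; wood head x = 15 to 105 mm, 40 wide, 16 thick, with 76 x 28 mm of brass bristles up to z = 32 mm. Balances near x = 15 mm; grip the handle across its width close behind the head, about x = -4 mm.
- brush_head (a point): Middle of the brush's head-end face: 105 mm along the brush's x, 8 mm above its underside.
- scraper: Putty-knife scraper lying flat, loose, 120 g, 210 mm long. Origin: mid-length, level with the handle's underside; x from handle to blade, z up. Red handle x = -105 to 5 mm, 26 wide, 18 thick; steel bolster to x = 20 mm, then a thin dark blade to x = 105 mm, widening to 60 mm, 9 mm above the underside. Balances near x = -13 mm; grip the handle across its width, about x = -8 mm.
- scraper_tip (a point): Middle of the scraper's blade edge: 105 mm along the scraper's x, 9 mm above the underside.
- file: Bystander: flat file with a black handle, about 210 mm long, 24 mm wide, 18 mm high at the handle, loose in the tray's third bay. Origin: near mid-length on its underside.
- tin: Bystander: round flux tin with a brass-coloured lid, 75 mm diameter, 38 mm high, standing loose on the bench. Origin: centre of its underside.
- tongs: Bystander: dark steel tongs lying loose on the bench, about 260 mm long, 90 mm across the reins, 12 mm high. Origin: on the underside, 8 mm behind the rivet; x towards the jaws.
Mind the look-alikes: they are no part of the job. What is shaped like the brush but purple is not meant.

How it is judged:
By the outcome, as a careful person would: the job done as asked, in the order asked, and still so for the second after the job is handed in, with the robot touching nothing.
It also fails if it takes over 61 s, if anything falls off the work surface, if the arm or the gripper's body presses on something with over 40 N, if the wrist force passes 120 N, or if a joint passes its speed limit or range.

## Working session

There is one attempt and no reset: what is moved stays moved. The work goes in short steps, Python scripts to look and compute and a tool call to move; the robot and the scene stay as the last step left them, time stands still between calls to the robot, and variables do not carry over. Pictures are saved under pics/ and viewed, and the job is handed in when it is done.

Besides the shell and the picture viewer there is one more tool, called after "Request:" as name(argument=value, ...), one argument or row to a line, values as JSON. send_rows: Moves the arm, as the interface text tells. Its arguments: {"type":"object","properties":{"steps":{"type":"array","items":{"type":"number"}},"force":{"type":"number"}},"required":["steps"]}

```bash
mkdir -p pics; python3 - <<'E'
from rig import robot,cams
import cv2,numpy as np
o=robot.get_obs();print(o['time'],o['position'],o['tool_rot'],o['grip_width'],robot.grip_point_offset)
for n in('top','side'):
    c=cams.camera(n);np.savez(f'{n}0.npz',**c)
    cv2.imwrite(f'pics/{n}0.png',cv2.resize(c['color'][:,:,::-1],(800,600),interpolation=cv2.INTER_CUBIC))
    print(c['intrinsics'],c['extrinsics'])
E
```

```text
0.0 [0.14871103 0.60629712 0.22155807] [ 1.20079451e-01  9.92763697e-01 -1.03514939e-03 -3.09125547e-04] 0.08674100041854006 0.0187
[[480.24211142   0.         258.93969456]
 [  0.         480.24211142 193.49399405]
 [  0.           0.           1.        ]] [[ 1.93368866e-03 -9.94552192e-01  1.04221868e-01  3.66718358e-01]
 [-9.99894934e-01 -4.25701034e-04  1.44893162e-02 -5.04237099e-03]
 [-1.43660138e-02 -1.04238935e-01 -9.94448522e-01  1.31193695e+00]
 [ 0.00000000e+00  0.00000000e+00  0.00000000e+00  1.00000000e+00]]
[[387.65069962   0.         254.45143353]
 [  0.         387.65069962 188.18970277]
 [  0.           0.           1.        ]] [[ 9.37731009e-01 -1.99507097e-01  2.84354485e-01  1.90109074e-01]
 [-3.47361114e-01 -5.36459473e-01  7.69123846e-01 -8.31544882e-01]
 [-9.01008740e-04 -8.20004971e-01 -5.72355690e-01  6.61242496e-01]
 [ 0.00000000e+00  0.00000000e+00  0.00000000e+00  1.00000000e+00]]
```

View pics/top0.png

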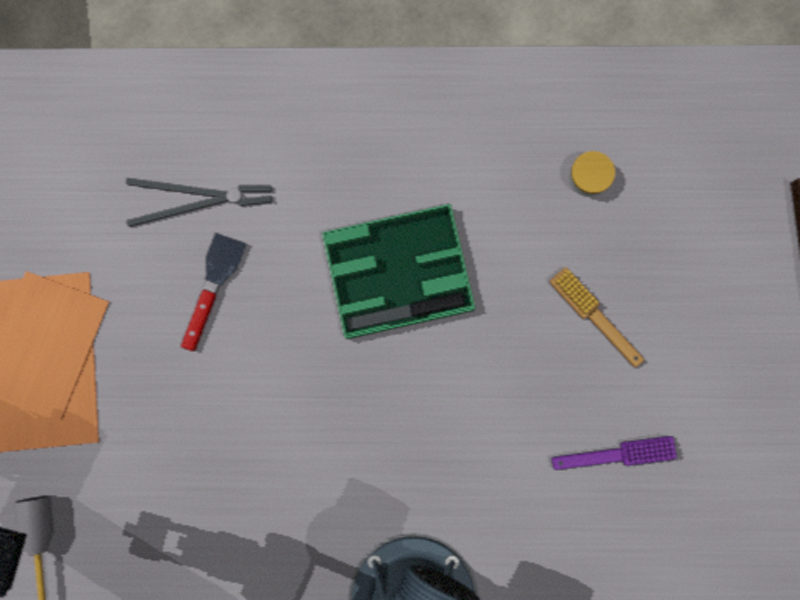

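View pics/side0.png

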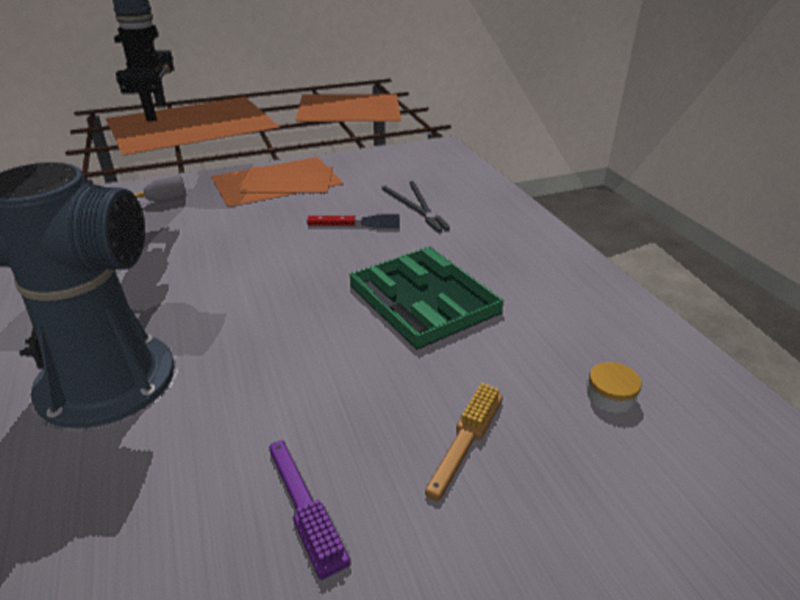

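The purple brush is at (615,452) and the pale wood brush with brass bristles at (597,315). The wood one fits the description. The scraper is at (213,292), and the tray at (400,270) has the file in its lower bay. Next I measure, with an enlarged crop.

```bash
cat > h.py <<'E'
import numpy as np,cv2
def ray(c,u,v,z):
    K,T=c['intrinsics'],c['extrinsics']
    u=np.atleast_1d(u);v=np.atleast_1d(v)
    d=np.stack([(u-K[0,2])/K[0,0],(v-K[1,2])/K[1,1],np.ones(len(u))],1)@T[:3,:3].T
    o=T[:3,3];return (o+d*((z-o[2])/d[:,2])[:,None])[:,:2]
def pts(c,m,z):
    v,u=np.nonzero(m);return ray(c,u,v,z)
def big(m):
    n,l,s,_=cv2.connectedComponentsWithStats(m.astype(np.uint8));
    return l==1+np.argmax(s[1:,4])
def rect(p):
    r=cv2.minAreaRect((p*1000).astype(np.float32));return r
E
python3 - <<'E'
from h import *
c=dict(np.load('top0.npz'))
im=c['color'];hsv=cv2.cvtColor(im,cv2.COLOR_RGB2HSV);H,S,V=cv2.split(hsv)
r=np.zeros(H.shape,bool);r[130:250,80:430]=1
g=big(r&(H>60)&(H<90)&(S>90)); print('tray',rect(pts(c,cv2.morphologyEx(g.astype(np.uint8),cv2.MORPH_CLOSE,np.ones((5,5))),.03)))
w=big(r&(H>8)&(H<32)&(S>90)&(np.arange(512)[None]>340)); print('brush',rect(pts(c,w,.014)),w.sum())
red=r&((H<8)|(H>172))&(S>120)&(np.arange(512)[None]<180);red=big(red);print('red',rect(pts(c,red,.016)))
sc=r&(np.arange(512)[None]<180)&((red)|(V<100))
cr=np.concatenate([cv2.resize(im[140:240,100:165],None,fx=5,fy=5,interpolation=cv2.INTER_CUBIC),cv2.resize(im[165:240,345:420],(500,500),interpolation=cv2.INTER_CUBIC)[:, :450]],1)
cv2.imwrite('pics/crop0.png',cr[:,:,::-1])
for n,m in(('w',w),('red',red)):
    p=pts(c,m,.015);mu=p.mean(0);_,_,vt=np.linalg.svd(p-mu,full_matrices=False);a=vt[0];t=(p-mu)@a
    s=(p-mu)@vt[1]
    print(n,mu,a,t.min(),t.max(),[(round(x,3),round(s[abs(t-x)<.006].min(),4),round(s[abs(t-x)<.006].max(),4)) for x in np.linspace(t.min()+.01,t.max()-.01,8)])
# scraper blade dark
dk=r&(np.arange(512)[None]<165)&(np.arange(512)[None]>125)&(V<110)&(np.arange(384)[:,None]>145)&(np.arange(384)[:,None]<185)
dk=big(dk);p=pts(c,dk,.0095);print('blade',rect(p),p.mean(0))
b=cv2.boxPoints(rect(pts(c,cv2.morphologyEx(g.astype(np.uint8),cv2.MORPH_CLOSE,np.ones((5,5))),.03)));print(b)
E
```

```text
tray ((556.575439453125, 25.610374450683594), (190.1197052001953, 228.4046173095703), 12.731952667236328)
brush ((475.81744384765625, -320.4573974609375), (209.0858612060547, 40.09519958496094), 41.845211029052734) 839
red ((471.8436279296875, 372.90478515625), (25.70924949645996, 107.06005859375), 70.10381317138672)
w [ 0.48722095 -0.30957729] [-0.74697605 -0.66485094] -0.08879528382703995 0.12009768040675045 [(np.float64(-0.079), np.float64(-0.0195), np.float64(0.0197)), (np.float64(-0.052), np.float64(-0.0187), np.float64(0.0187)), (np.float64(-0.025), np.float64(-0.0198), np.float64(0.0194)), (np.float64(0.002), np.float64(-0.0147), np.float64(0.0182)), (np.float64(0.029), np.float64(-0.0104), np.float64(0.0094)), (np.float64(0.056), np.float64(-0.0096), np.float64(0.0101)), (np.float64(0.083), np.float64(-0.0107), np.float64(0.0108)), (np.float64(0.11), np.float64(-0.0098), np.float64(0.0097))]
red [0.47200133 0.37303133] [-0.93948223  0.34259765] -0.05345674863760807 0.05370357401156452 [(np.float64(-0.043), np.float64(-0.013), np.float64(0.0122)), (np.float64(-0.031), np.float64(-0.0131), np.float64(0.0126)), (np.float64(-0.019), np.float64(-0.0126), np.float64(0.0126)), (np.float64(-0.006), np.float64(-0.0126), np.float64(0.0125)), (np.float64(0.006), np.float64(-0.0127), np.float64(0.0124)), (np.float64(0.019), np.float64(-0.0122), np.float64(0.0123)), (np.float64(0.031), np.float64(-0.0127), np.float64(0.0128)), (np.float64(0.044), np.float64(-0.0128), np.float64(0.0127))]
blade ((574.7267456054688, 333.4607238769531), (68.56819152832031, 91.86176300048828), 69.56549835205078) [0.57929861 0.33128948]
[[ 438.68387  116.0544 ]
 [ 489.022   -106.73416]
 [ 674.46704  -64.83365]
 [ 624.1289   157.95491]]
```

View pics/crop0.png

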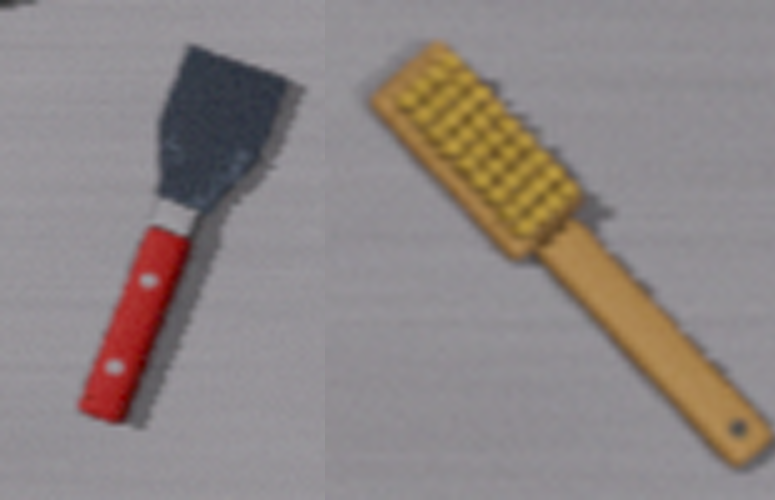

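The crop confirms it: the red-handled scraper is on the left and the pale wood brush, bristles up, on the right. I do the brush first and work out the first move.

```bash
cat > go.py <<'E'
import sys,numpy as np
from rig import robot
from scipy.spatial.transform import Rotation as R
o=robot.get_obs();Rm=R.from_quat(o['tool_rot']).as_matrix();p=np.array(o['position'])
yaw=np.degrees(np.arctan2(Rm[1,1],Rm[0,1]))
print('t',round(o['time'],2),'p',p.round(4),'yawy',yaw.round(2),'tilt',Rm[:2,2].round(4),'F',np.round(o['ft_force'],1),'w',round(o['grip_width'],4),'q',np.round(o['q'],2))
a=list(map(float,sys.argv[1:]))
for i in range(0,len(a),4):
    d=(a[i+3]-yaw+180)%360-180
    print(a[i:i+4],'shift',(Rm.T@(np.array(a[i:i+3])-p)).round(4),'turn',round(-np.radians(d),4))
E
python3 go.py .45 .2 .22 -48.2 .4727 -.323 .2 -48.2
```

```text
t 0.1 p [0.1488 0.6064 0.2217] yawy 76.2 tilt [-0.0008 -0.0018] F [-0.8  0.1  0.2] w 0.0875 q [ 1.15  0.53  1.43  0.    1.18 -0.18]
[0.45, 0.2, 0.22, -48.2] shift [-0.3895 -0.3228  0.0022] turn 2.1712
[0.4727, -0.323, 0.2, -48.2] shift [-0.5363 -0.8253  0.0231] turn 2.1712
```

Request:
send_rows(
  steps=[0.06,-0.3895,-0.3228,0.002,2.17,0.06,-0.3895,-0.3228,0.002,2.17,0.06,-0.3895,-0.3228,0.002,2.17,0.06,-0.3895,-0.3228,0.002,2.17,0.06,-0.3895,-0.3228,0.002,2.17,0.06,-0.3895,-0.3228,0.002,2.17,0.06,-0.3895,-0.3228,0.002,2.17,0.06,-0.3895,-0.3228,0.002,2.17],
  force=40,
)

```text
time: 1.1
position: [0.4472, 0.2032, 0.22]
tool_rot: [0.767, 0.642, -0.001, 0.0]
ft_force: [-0.0, -0.1, 0.3]
grip_width: 0.0599
```

```bash
python3 go.py .4727 -.323 .15 -48.2
```

```text
t 1.1 p [0.4472 0.2032 0.22  ] yawy -10.1 tilt [-0.0003 -0.0013] F [-0.  -0.1  0.3] w 0.0599 q [ 0.2   0.35  1.76 -0.    1.03  0.38]
[0.4727, -0.323, 0.15, -48.2] shift [-0.5134  0.1175  0.0707] turn 0.6649
```

Request:
send_rows(
  steps=[0.06,-0.5134,0.1175,0.0,0.665,0.06,-0.5134,0.1175,0.0,0.665,0.06,-0.5134,0.1175,0.0,0.665,0.06,-0.5134,0.1175,0.0,0.665,0.06,-0.5134,0.1175,0.0,0.665,0.06,-0.5134,0.1175,0.0,0.665,0.06,-0.5134,0.1175,0.03,0.665,0.06,-0.5134,0.1175,0.06,0.665],
)

```text
time: 2.1
position: [0.4717, -0.2895, 0.1804]
tool_rot: [0.934, 0.356, 0.001, 0.002]
ft_force: [0.0, -0.1, 0.0]
grip_width: 0.0599
```

```bash
python3 go.py .4727 -.323 .06 -48.2 .4727 -.323 .004 -48.2
```

```text
t 2.1 p [ 0.4717 -0.2895  0.1804] yawy -48.26 tilt [ 0.0028 -0.004 ] F [ 0.  -0.1  0. ] w 0.0599 q [-0.75  0.48  1.66 -0.    0.99  0.09]
[0.4727, -0.323, 0.06, -48.2] shift [-0.0215  0.0251  0.1206] turn -0.0011
[0.4727, -0.323, 0.004, -48.2] shift [-0.0215  0.0248  0.1766] turn -0.0011
```

Request:
send_rows(
  steps=[0.06,-0.0215,0.025,0.03,0,0.06,-0.0215,0.025,0.06,0,0.06,-0.0215,0.025,0.09,0,0.06,-0.0215,0.025,0.12,0,0.06,-0.0215,0.025,0.12,0],
)

```text
time: 2.72
position: [0.471, -0.3214, 0.0582]
tool_rot: [0.934, 0.356, -0.001, -0.001]
ft_force: [-0.5, 0.5, 1.2]
grip_width: 0.0596
```

```bash
python3 go.py .4727 -.323 .004 -48.2; python3 - <<'E'
from rig import cams
import cv2,numpy as np
a=cams.camera('top')['color'][150:250,340:440];b=cams.camera('side')['color'][200:340,240:380]
cv2.imwrite('pics/c1.png',np.hstack([cv2.resize(a,(400,400)),cv2.resize(b,(400,400))])[:,:,::-1])
E
```

```text
t 2.73 p [ 0.471  -0.3214  0.0582] yawy -48.27 tilt [-0.0016  0.0005] F [-0.5  0.5  1.2] w 0.0596 q [-0.79  0.69  1.7  -0.    0.76  0.05]
[0.4727, -0.323, 0.004, -48.2] shift [0.0003 0.0024 0.0542] turn -0.0012
```

View pics/c1.png

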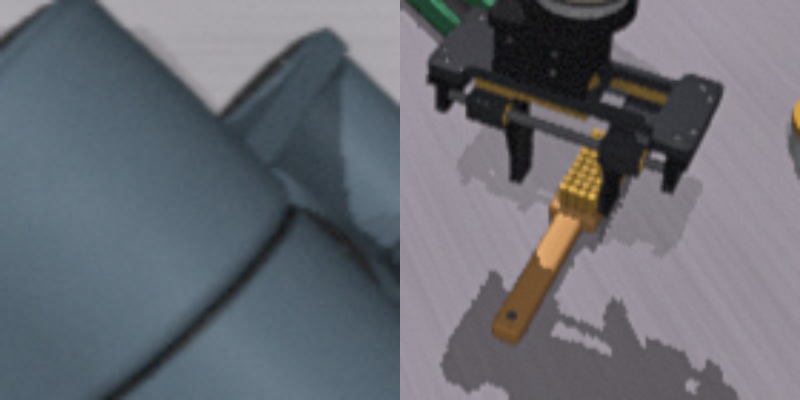

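The side crop shows the fingers straddling the brush handle behind the head. I descend and grip.

Request:
send_rows(
  steps=[0.06,0,0.0024,0.02,0,0.06,0,0.0024,0.04,0,0.06,0,0.0024,0.05,0,0.06,0,0.0024,0.054,0,0.06,0,0.0024,0.054,0,0.0,0,0.0024,0.054,0,0.0,0,0.0024,0.054,0,0.0,0,0.0024,0.054,0],
)

```text
time: 3.82
position: [0.4746, -0.3251, 0.0071]
tool_rot: [0.934, 0.356, 0.001, 0.003]
ft_force: [0.3, 0.5, -0.2]
grip_width: 0.0379
```

Request:
send_rows(
  steps=[0,0,0,0,0,0,0,0,0,0],
)

```text
time: 4.08
position: [0.4743, -0.3248, 0.0072]
tool_rot: [0.934, 0.356, 0.001, 0.002]
ft_force: [-0.8, 1.3, 1.6]
grip_width: 0.0215
```

```bash
python3 go.py .4727 -.323 .12 -48.2
```

```text
t 4.08 p [ 0.4743 -0.3248  0.0072] yawy -48.25 tilt [ 0.0025 -0.0037] F [-0.8  1.3  1.6] w 0.0215 q [-0.79  0.78  1.7  -0.    0.65  0.05]
[0.4727, -0.323, 0.12, -48.2] shift [-1.000e-04 -1.900e-03 -1.128e-01] turn -0.0009
```

Request:
send_rows(
  steps=[0,0,0,0,0,0,0,0,-0.01,0,0,0,0,-0.03,0,0,0,0,-0.06,0,0,0,0,-0.09,0,0,0,0,-0.12,0,0,0,0,-0.12,0],
)

```text
time: 4.95
position: [0.4755, -0.3257, 0.1299]
tool_rot: [0.934, 0.356, 0.002, 0.005]
ft_force: [-0.1, 0.1, -1.0]
grip_width: 0.0214
```

```bash
python3 go.py .5458 .0191 .13 12.73;  python3 - <<'E'
from rig import cams
import cv2,numpy as np
b=cams.camera('side')['color'][120:340,180:400]
cv2.imwrite('pics/c2.png',cv2.resize(b,(600,600))[:,:,::-1])
E
```

```text
t 4.95 p [ 0.4755 -0.3257  0.1299] yawy -48.25 tilt [ 0.0071 -0.0083] F [-0.1  0.1 -1. ] w 0.0214 q [-0.79  0.58  1.65 -0.    0.9   0.05]
[0.5458, 0.0191, 0.13, 12.73] shift [ 0.2821 -0.2104 -0.0024] turn -1.0642
```

View pics/c2.png

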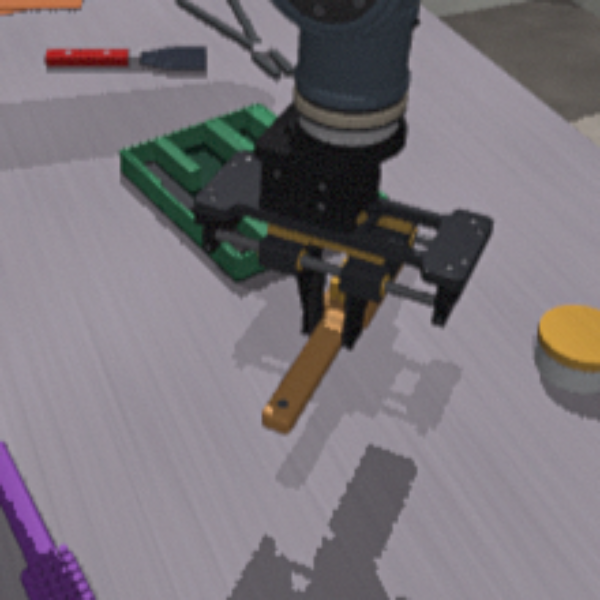

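The brush is held and lifted. I carry it over the tray and turn it.

Request:
send_rows(
  steps=[0,0.282,-0.21,0,-1.064,0,0.282,-0.21,0,-1.064,0,0.282,-0.21,0,-1.064,0,0.282,-0.21,0,-1.064,0,0.282,-0.21,0,-1.064,0,0.282,-0.21,0,-1.064,0,0.282,-0.21,0,-1.064,0,0.282,-0.21,0,-1.064],
)

```text
time: 6.0
position: [0.5442, 0.0194, 0.1256]
tool_rot: [0.625, 0.781, -0.002, 0.003]
ft_force: [-0.6, -1.0, -1.0]
grip_width: 0.0214
```

Request:
send_rows(
  steps=[0,0,0,0,0,0,0,0,0,0],
)

```text
time: 6.25
position: [0.544, 0.0182, 0.1253]
tool_rot: [0.626, 0.78, -0.002, 0.002]
ft_force: [-0.0, -0.7, -1.2]
grip_width: 0.0217
```

```bash
python3 go.py .5458 .0191 .05 12.73;  python3 - <<'E'
from rig import cams
import cv2,numpy as np
c=cams.camera('side');np.savez('side2.npz',**c)
b=c['color'][120:260,180:360]
cv2.imwrite('pics/c3.png',cv2.resize(b,(770,600),interpolation=cv2.INTER_CUBIC)[:,:,::-1])
c=cams.camera('top');np.savez('top2.npz',**c)
cv2.imwrite('pics/c4.png',cv2.resize(c['color'],(770,600),interpolation=cv2.INTER_CUBIC)[:,:,::-1])
E
```

```text
t 6.25 p [0.544  0.0182 0.1253] yawy 12.56 tilt [ 0.0015 -0.0059] F [-0.  -0.7 -1.2] w 0.0217 q [-0.17  0.56  1.73 -0.01  0.86 -0.38]
[0.5458, 0.0191, 0.05, 12.73] shift [0.001  0.002  0.0753] turn -0.003
```

View pics/c3.png

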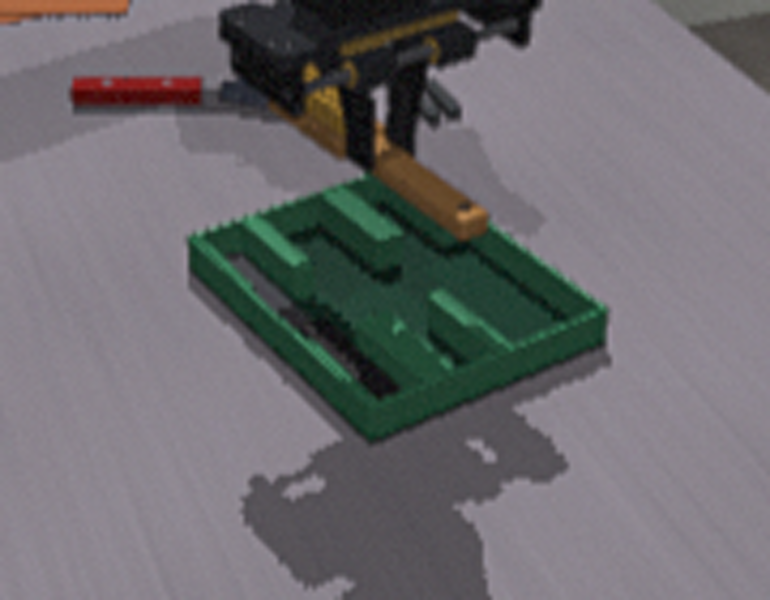

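View pics/c4.png

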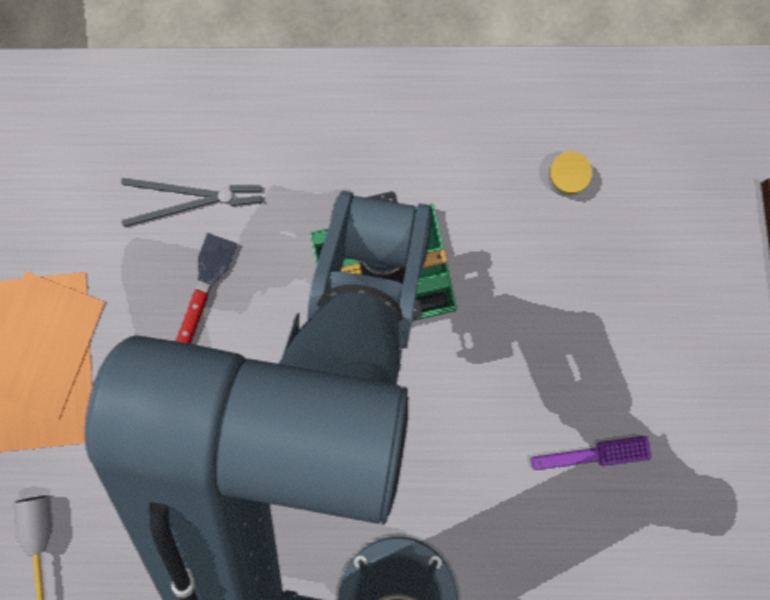

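The brush hangs over the middle bay, head to the left. I check its pitch and its offset with the depth image.

```bash
cat > br.py <<'E'
from h import *
import sys
def cloud(c,m):
    K,T=c['intrinsics'],c['extrinsics'];v,u=np.nonzero(m&(c['range_z']>0));z=c['range_z'][v,u]
    return np.stack([(u-K[0,2])/K[0,0]*z,(v-K[1,2])/K[1,1]*z,z],1)@T[:3,:3].T+T[:3,3]
C=np.array([.5566,.0256]);ex=np.array([-.2204,.9754]);ey=np.array([-.9754,-.2204])
def tray(P): return np.c_[(P[:,:2]-C)@ex,(P[:,:2]-C)@ey,P[:,2]]
if __name__=='__main__':
    for n in sys.argv[1:]:
        c=dict(np.load(n));H,S,V=cv2.split(cv2.cvtColor(c['color'],cv2.COLOR_RGB2HSV))
        m=(H>8)&(H<32)&(S>90)
        q=tray(cloud(c,m));q=q[(abs(q[:,0])<.14)&(abs(q[:,1]-.012)<.05)]
        print(n,len(q))
        for a in np.arange(-.12,.12,.015):
            s=q[(q[:,0]>=a)&(q[:,0]<a+.015)]
            if len(s)>3: print(a.round(3),len(s),'y',s[:,1].min().round(4),s[:,1].max().round(4),'z',np.percentile(s[:,2],[2,50,98]).round(4))
        print('x',np.percentile(q[:,0],[0.5,99.5]))
E
python3 br.py side2.npz top2.npz
```

```text
side2.npz 546
-0.12 23 y 0.006 0.0235 z [0.1222 0.1291 0.1342]
-0.105 43 y 0.003 0.0253 z [0.1203 0.1323 0.135 ]
-0.09 34 y 0.0054 0.0255 z [0.1234 0.133  0.1355]
-0.075 34 y 0.0062 0.0255 z [0.1228 0.133  0.1352]
-0.06 40 y 0.005 0.025 z [0.121  0.1324 0.135 ]
-0.045 73 y -0.0221 0.0595 z [0.1227 0.2085 0.2297]
-0.03 117 y -0.0245 0.0577 z [0.1241 0.2207 0.2569]
-0.015 26 y -0.0057 0.0525 z [0.1308 0.1338 0.2113]
0.0 28 y -0.0019 0.0553 z [0.1248 0.1344 0.3581]
0.015 35 y -0.0047 0.0346 z [0.1245 0.1333 0.1497]
0.03 39 y 0.0143 0.0351 z [0.1261 0.139  0.1492]
0.045 35 y 0.0132 0.0338 z [0.124  0.1386 0.15  ]
0.06 8 y 0.0117 0.0341 z [0.1233 0.143  0.1501]
0.075 9 y 0.0086 0.0344 z [0.1224 0.145  0.1498]
x [-0.10771001  0.08631189]
top2.npz 194
-0.105 46 y 0.0033 0.0241 z [0.1259 0.1346 0.141 ]
-0.09 54 y 0.0042 0.0247 z [0.1273 0.1346 0.1379]
-0.075 21 y 0.007 0.0239 z [0.1278 0.1332 0.1418]
0.03 27 y -0.0046 0.0347 z [0.1319 0.1498 0.3014]
0.045 34 y -0.006 0.0461 z [0.1301 0.1462 0.2474]
0.06 9 y -0.0053 0.0044 z [0.1293 0.1486 0.1537]
x [-0.11818072  0.06677794]
```

The brush is level. Its handle is at tray y≈14 mm, and the 2 mm correction covers that. I lower it.

Request:
send_rows(
  steps=[0,0.002,0.002,0.02,-0.003,0,0.002,0.002,0.04,-0.003,0,0.002,0.002,0.06,-0.003,0,0.002,0.002,0.075,-0.003,0,0.002,0.002,0.085,-0.003,0,0.002,0.002,0.085,-0.003],
)

```text
time: 7.1
position: [0.5455, 0.0203, 0.0399]
tool_rot: [0.624, 0.781, -0.002, 0.002]
ft_force: [-0.0, -0.3, -1.4]
grip_width: 0.0217
```

```bash
python3 go.py .5460 .0205 .0115 12.73;  python3 - <<'E'
from rig import cams
import cv2,numpy as np
for n in('side','top'):
    c=cams.camera(n);np.savez(n+'3.npz',**c)
E
python3 br.py side3.npz
```

```text
t 7.1 p [0.5455 0.0203 0.0399] yawy 12.75 tilt [ 0.0009 -0.0057] F [-0.  -0.3 -1.4] w 0.0217 q [-0.16  0.7   1.77 -0.01  0.67 -0.38]
[0.546, 0.0205, 0.0115, 12.73] shift [0.0002 0.0005 0.0284] turn 0.0004
side3.npz 485
-0.12 7 y 0.007 0.0213 z [0.0396 0.0448 0.0477]
-0.105 48 y 0.0009 0.0224 z [0.0348 0.046  0.0498]
-0.09 40 y 0.0021 0.0234 z [0.0369 0.0476 0.0504]
-0.075 33 y -0.0187 0.0228 z [0.0196 0.0475 0.0498]
-0.06 32 y -0.0043 0.0225 z [0.0239 0.0479 0.0502]
-0.045 60 y -0.0157 0.0568 z [0.0309 0.0494 0.1914]
-0.03 115 y -0.0252 0.0562 z [0.0394 0.1363 0.145 ]
-0.015 30 y -0.0021 0.0337 z [0.0411 0.0482 0.0808]
0.0 18 y -0.0373 0.0504 z [0.0165 0.0503 0.1072]
0.015 37 y -0.0061 0.0332 z [0.0352 0.0464 0.0645]
0.03 38 y 0.0175 0.0328 z [0.0351 0.0506 0.0645]
0.045 20 y 0.0153 0.0311 z [0.0374 0.048  0.0623]
0.06 7 y 0.0124 0.0248 z [0.0618 0.0623 0.0646]
x [-0.10609432  0.06633258]
```

Request:
send_rows(
  steps=[0,0,0,0.006,0,0,0,0,0.012,0,0,0,0,0.018,0,0,0,0,0.023,0,0,0,0,0.026,0,0,0,0,0.028,0,0,0,0,0.029,0,0,0,0,0.029,0],
)

```text
time: 8.2
position: [0.5464, 0.0201, 0.0119]
tool_rot: [0.624, 0.781, -0.001, 0.003]
ft_force: [0.5, -0.6, -2.5]
grip_width: 0.0217
```

```bash
python3 go.py .5460 .0205 .0115 12.73
```

```text
t 8.2 p [0.5464 0.0201 0.0119] yawy 12.76 tilt [ 0.0029 -0.006 ] F [ 0.5 -0.6 -2.5] w 0.0217 q [-0.16  0.75  1.77 -0.01  0.61 -0.38]
[0.546, 0.0205, 0.0115, 12.73] shift [ 0.0005 -0.0003  0.0004] turn 0.0005
```

Request:
send_rows(
  steps=[0,0,0,0.001,0,0,0,0,0.002,0,0,0,0,0.002,0],
)

```text
time: 8.57
position: [0.5465, 0.0201, 0.0112]
tool_rot: [0.624, 0.781, -0.001, 0.003]
ft_force: [-0.9, -0.3, 8.7]
grip_width: 0.0213
```

Contact with the floor: 8.7 N upward. I release to a 38 mm opening and rise.

Request:
send_rows(
  steps=[0.038,0,0,-0.001,0,0.038,0,0,-0.001,0,0.038,0,0,-0.001,0,0.038,0,0,-0.01,0,0.038,0,0,-0.03,0,0.038,0,0,-0.06,0,0.038,0,0,-0.1,0,0.038,0,0,-0.13,0],
)

```text
time: 9.57
position: [0.5463, 0.0208, 0.1432]
tool_rot: [0.624, 0.781, -0.001, 0.004]
ft_force: [-0.5, -0.0, -0.4]
grip_width: 0.038
```

```bash
python3 go.py .5114 .3586 .13 70
```

```text
t 9.57 p [0.5463 0.0208 0.1432] yawy 12.77 tilt [ 0.0051 -0.0064] F [-0.5 -0.  -0.4] w 0.038 q [-0.16  0.53  1.71 -0.01  0.89 -0.38]
[0.5114, 0.3586, 0.13, 70.0] shift [0.3372 0.0406 0.0109] turn -0.9988
```

Request:
send_rows(
  steps=[0.06,0.337,0.041,0,-0.999,0.06,0.337,0.041,0,-0.999,0.06,0.337,0.041,0,-0.999,0.06,0.337,0.041,0,-0.999,0.06,0.337,0.041,0,-0.999,0.06,0.337,0.041,0,-0.999,0.06,0.337,0.041,0.01,-0.999,0.06,0.337,0.041,0.03,-0.999],
)

```text
time: 10.58
position: [0.5122, 0.3581, 0.1111]
tool_rot: [0.174, 0.985, -0.003, 0.004]
ft_force: [-0.7, -0.2, 0.1]
grip_width: 0.06
```

```bash
python3 go.py .5114 .3586 .06 70;python3 - <<'E'
from rig import cams
import cv2,numpy as np
a=cams.camera('top');np.savez('top4.npz',**a);a=a['color'][110:240,180:330]
b=cams.camera('side');np.savez('side4.npz',**b);b=b['color'][100:240,170:340]
cv2.imwrite('pics/c5.png',np.hstack([cv2.resize(a,(400,346),interpolation=cv2.INTER_CUBIC),cv2.resize(b,(400,346),interpolation=cv2.INTER_CUBIC)])[:,:,::-1])
E
python3 br.py top4.npz
```

```text
t 10.57 p [0.5122 0.3581 0.1111] yawy 70.0 tilt [ 0.0065 -0.0064] F [-0.7 -0.2  0.1] w 0.06 q [ 0.44  0.66  1.53 -0.01  0.95 -0.78]
[0.5114, 0.3586, 0.06, 70.0] shift [0.0014 0.0004 0.0511] turn -0.0
top4.npz 937
-0.12 7 y -0.0029 0.017 z [-0.0012  0.0031  0.0063]
-0.105 42 y -0.0031 0.0218 z [0.0051 0.0175 0.0252]
-0.09 51 y -0.0041 0.0218 z [0.0029 0.0195 0.0248]
-0.075 53 y -0.0043 0.0211 z [0.005  0.0187 0.0233]
-0.06 51 y -0.0042 0.0213 z [0.003  0.0189 0.0259]
-0.045 49 y -0.0032 0.0218 z [0.0034 0.0194 0.0248]
-0.03 50 y -0.0036 0.0221 z [0.0029 0.0189 0.0231]
-0.015 49 y -0.0031 0.0217 z [0.0034 0.0191 0.0243]
0.0 53 y -0.007 0.0215 z [0.0031 0.0187 0.0251]
0.015 84 y -0.013 0.0303 z [0.0025 0.0205 0.0396]
0.03 89 y -0.0129 0.0306 z [0.003  0.0228 0.0407]
0.045 87 y -0.0122 0.0311 z [0.0052 0.0226 0.0392]
0.06 85 y -0.0135 0.0313 z [0.0026 0.0268 0.0407]
0.075 90 y -0.0124 0.0312 z [0.0055 0.028  0.0398]
0.09 85 y -0.0127 0.0312 z [0.0044 0.0208 0.0393]
0.105 12 y -0.0086 0.0276 z [0.0019 0.0084 0.018 ]
x [-0.10572229  0.10736518]
```

View pics/c5.png

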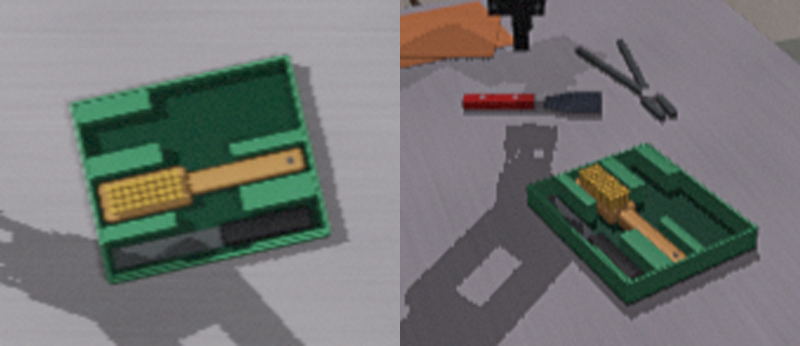

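The brush lies flat, bristles up, with its head in the wide end of the middle bay (left crop, around (200,185)). Now the scraper.

Request:
send_rows(
  steps=[0.06,0.001,0,0.02,0,0.06,0.001,0,0.05,0,0.06,0.001,0,0.08,0,0.06,0.001,0,0.1,0,0.06,0.001,0,0.104,0,0.06,0.001,0,0.104,0],
)

```text
time: 11.42
position: [0.5096, 0.3555, 0.005]
tool_rot: [0.175, 0.985, -0.004, 0.001]
ft_force: [0.6, -0.7, 1.0]
grip_width: 0.0598
```

Request:
send_rows(
  steps=[0,0,0,0,0,0,0,0,0,0,0,0,0,0,0,0,0,0,0,0,0,0,0,0,0],
)

```text
time: 12.05
position: [0.5104, 0.3561, 0.0055]
tool_rot: [0.175, 0.985, -0.004, 0.002]
ft_force: [0.2, 1.5, 1.9]
grip_width: 0.0257
```

```bash
python3 go.py .5114 .3586 .12 70
```

```text
t 12.05 p [0.5104 0.3561 0.0055] yawy 69.89 tilt [ 0.0021 -0.0081] F [0.2 1.5 1.9] w 0.0257 q [ 0.43  0.82  1.57 -0.01  0.75 -0.78]
[0.5114, 0.3586, 0.12, 70.0] shift [-0.0006  0.0019 -0.1145] turn -0.0019
```

Request:
send_rows(
  steps=[0,0,0,-0.01,0,0,0,0,-0.03,0,0,0,0,-0.06,0,0,0,0,-0.09,0,0,0,0,-0.12,0,0,0,0,-0.12,0],
)

```text
time: 12.8
position: [0.5119, 0.3579, 0.1292]
tool_rot: [0.174, 0.985, -0.002, 0.005]
ft_force: [0.6, 0.6, -1.5]
grip_width: 0.0258
```

```bash
python3 go.py .6065 .0451 .125 12.73
```

```text
t 12.8 p [0.5119 0.3579 0.1292] yawy 69.9 tilt [ 0.0084 -0.0053] F [ 0.6  0.6 -1.5] w 0.0258 q [ 0.44  0.64  1.52 -0.01  0.98 -0.78]
[0.6065, 0.0451, 0.125, 12.73] shift [-0.1963 -0.2613  0.0066] turn 0.9978
```

Request:
send_rows(
  steps=[0,-0.196,-0.261,0,0.998,0,-0.196,-0.261,0,0.998,0,-0.196,-0.261,0,0.998,0,-0.196,-0.261,0,0.998,0,-0.196,-0.261,0,0.998,0,-0.196,-0.261,0,0.998,0,-0.196,-0.261,0,0.998,0,-0.196,-0.261,0,0.998],
)

```text
time: 13.8
position: [0.6051, 0.0464, 0.1309]
tool_rot: [0.624, 0.782, 0.0, 0.004]
ft_force: [-0.2, 0.9, -0.8]
grip_width: 0.0255
```

Request:
send_rows(
  steps=[0,0,0,0.03,0,0,0,0,0.06,0,0,0,0,0.06,0],
)

```text
time: 14.18
position: [0.6026, 0.048, 0.0686]
tool_rot: [0.623, 0.782, -0.002, 0.001]
ft_force: [1.2, -0.6, -1.5]
grip_width: 0.0257
```

```bash
cat > sc.py <<'E'
from br import *
for n in sys.argv[1:]:
    c=dict(np.load(n));H,S,V=cv2.split(cv2.cvtColor(c['color'],cv2.COLOR_RGB2HSV))
    for nm,m in(('red',((H<8)|(H>172))&(S>120)),('dark',(H>95)&(H<130)&(V<110))):
        q=tray(cloud(c,m));q=q[(abs(q[:,0])<.14)&(abs(q[:,1]+.053)<.05)&(q[:,2]<.11)&(q[:,2]>0)]
        print(n,nm,len(q))
        for a in np.arange(-.12,.12,.015):
            s=q[(q[:,0]>=a)&(q[:,0]<a+.015)]
            if len(s)>3: print(a.round(3),len(s),'y',s[:,1].min().round(4),s[:,1].max().round(4),'z',np.percentile(s[:,2],[2,50,98]).round(4))
        if len(q):print('x',np.percentile(q[:,0],[0.5,99.5]))
E
python3 go.py .6065 .0451 .04 12.73;  python3 - <<'E'
from rig import cams
import cv2,numpy as np
ims=[]
for n in('side','top'):
    c=cams.camera(n);np.savez(n+'5.npz',**c)
    ims.append(cv2.resize(c['color'][100:240,180:350],(400,330),interpolation=cv2.INTER_CUBIC))
cv2.imwrite('pics/c6.png',np.hstack(ims)[:,:,::-1])
E
python3 sc.py side5.npz top5.npz
```

```text
t 14.18 p [0.6026 0.048  0.0686] yawy 12.97 tilt [-0.0006 -0.0039] F [ 1.2 -0.6 -1.5] w 0.0257 q [-0.1   0.71  1.6  -0.01  0.83 -0.33]
[0.6065, 0.0451, 0.04, 12.73] shift [-0.0036  0.0032  0.0286] turn 0.0042
side5.npz red 91
0.0 28 y -0.0643 -0.0354 z [0.0725 0.081  0.0993]
0.015 14 y -0.0626 -0.0243 z [0.0786 0.0834 0.1084]
0.03 7 y -0.0417 -0.0363 z [0.071  0.0767 0.0791]
0.045 20 y -0.0489 -0.0379 z [0.0702 0.079  0.0822]
0.06 16 y -0.0583 -0.0376 z [0.0717 0.0794 0.0822]
0.075 4 y -0.0629 -0.0508 z [0.0781 0.0798 0.0803]
x [-0.00048012  0.07783746]
side5.npz dark 363
-0.12 6 y -0.093 -0.0049 z [0.001  0.0013 0.0037]
-0.105 51 y -0.077 -0.0193 z [0.0708 0.0726 0.0742]
-0.09 58 y -0.0787 -0.0176 z [0.0707 0.0724 0.0743]
-0.075 61 y -0.0769 -0.0216 z [0.0705 0.0725 0.0742]
-0.06 61 y -0.0795 -0.0204 z [0.0699 0.0723 0.0743]
-0.045 38 y -0.0734 -0.0246 z [0.0699 0.0722 0.0747]
-0.03 36 y -0.0692 -0.0323 z [0.0703 0.0726 0.0744]
-0.015 16 y -0.0702 -0.0261 z [0.0685 0.0809 0.1073]
0.0 29 y -0.0744 -0.0241 z [0.0739 0.0921 0.1098]
0.015 6 y -0.0658 -0.0291 z [0.0821 0.0868 0.0909]
x [-0.11783406  0.01834813]
top5.npz red 0
top5.npz dark 506
-0.12 10 y -0.0885 -0.0454 z [0.0034 0.0048 0.0066]
-0.105 91 y -0.0782 -0.02 z [0.0695 0.0748 0.0814]
-0.09 127 y -0.0787 -0.02 z [0.0704 0.075  0.0798]
-0.075 127 y -0.0779 -0.0196 z [0.0702 0.0747 0.0796]
-0.06 109 y -0.0773 -0.0202 z [0.0698 0.0751 0.0792]
-0.045 42 y -0.0591 -0.0265 z [0.0556 0.0759 0.0793]
x [-0.10856354 -0.03426056]
```

View pics/c6.png

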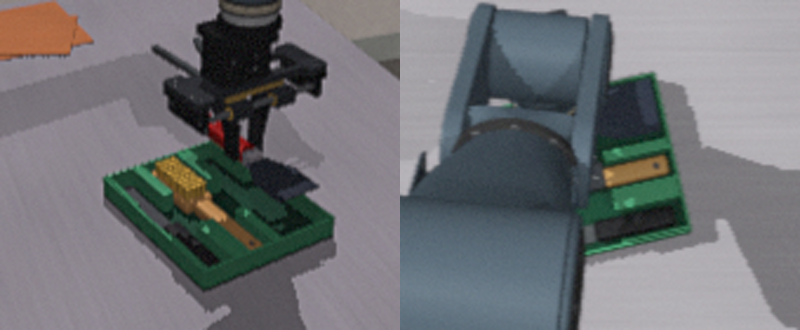

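Request:
send_rows(
  steps=[0,-0.0036,0.0038,0.0,0.004,0,-0.0036,0.0038,0.01,0.004,0,-0.0036,0.0038,0.02,0.004,0,-0.0036,0.0038,0.026,0.004,0,-0.0036,0.0038,0.026,0.004],
)

```text
time: 14.9
position: [0.6093, 0.0445, 0.0443]
tool_rot: [0.625, 0.781, -0.0, 0.003]
ft_force: [-0.6, -0.3, -1.3]
grip_width: 0.0258
```

```bash
python3 go.py .6065 .0451 .0095 12.73;  python3 - <<'E'
from rig import cams
import cv2,numpy as np
for n in('side','top'):
    c=cams.camera(n);np.savez(n+'6.npz',**c)
E
python3 sc.py side6.npz top6.npz
```

```text
t 14.9 p [0.6093 0.0445 0.0443] yawy 12.69 tilt [ 0.004  -0.0044] F [-0.6 -0.3 -1.3] w 0.0258 q [-0.11  0.75  1.6  -0.01  0.79 -0.33]
[0.6065, 0.0451, 0.0095, 12.73] shift [ 0.0014 -0.0027  0.0348] turn -0.0008
side6.npz red 91
-0.015 13 y -0.0637 -0.0396 z [0.0444 0.0569 0.0752]
0.0 20 y -0.0684 -0.0291 z [0.0545 0.0564 0.0835]
0.015 10 y -0.0665 -0.0281 z [0.0493 0.0555 0.0932]
0.03 13 y -0.0503 -0.0427 z [0.0436 0.051  0.0549]
0.045 21 y -0.0595 -0.0438 z [0.0434 0.0548 0.0577]
0.06 10 y -0.0586 -0.0449 z [0.0481 0.056  0.0578]
x [-0.00539256  0.09371227]
side6.npz dark 371
-0.12 14 y -0.09 -0.0126 z [0.     0.0479 0.0508]
-0.105 67 y -0.083 -0.0232 z [0.0462 0.0481 0.0506]
-0.09 62 y -0.0826 -0.0228 z [0.0461 0.0484 0.0503]
-0.075 62 y -0.0825 -0.0246 z [0.046  0.0483 0.0502]
-0.06 50 y -0.0827 -0.0278 z [0.0446 0.0484 0.0506]
-0.045 36 y -0.0761 -0.0333 z [0.0458 0.0481 0.0498]
-0.03 23 y -0.0683 -0.042 z [0.022  0.0476 0.0538]
-0.015 36 y -0.0821 -0.0262 z [0.0481 0.0773 0.1044]
0.0 18 y -0.0727 -0.0265 z [0.0468 0.069  0.0985]
x [-0.11595915  0.01955397]
top6.npz red 0
top6.npz dark 473
-0.12 6 y -0.0818 -0.0426 z [0.0021 0.0093 0.0484]
-0.105 120 y -0.0826 -0.0247 z [0.0452 0.0498 0.0549]
-0.09 121 y -0.0835 -0.0248 z [0.0442 0.0493 0.055 ]
-0.075 122 y -0.0829 -0.0261 z [0.0444 0.0493 0.0542]
-0.06 84 y -0.077 -0.0271 z [0.0442 0.0492 0.0548]
-0.045 20 y -0.0585 -0.0304 z [0.0467 0.0507 0.0547]
x [-0.10935275 -0.0385121 ]
```

Blade centred at y≈-53.5 mm with its end at about -105 mm. I lay it down.

Request:
send_rows(
  steps=[0,0.0005,-0.001,0.007,0,0,0.0005,-0.001,0.014,0,0,0.0005,-0.001,0.02,0,0,0.0005,-0.001,0.026,0,0,0.0005,-0.001,0.03,0,0,0.0005,-0.001,0.032,0,0,0.0005,-0.001,0.034,0,0,0.0005,-0.001,0.034,0],
)

```text
time: 16.0
position: [0.6091, 0.0446, 0.011]
tool_rot: [0.625, 0.781, 0.0, 0.004]
ft_force: [0.4, 0.5, -1.1]
grip_width: 0.0258
```

```bash
python3 go.py .6065 .0451 .0095 12.73
```

```text
t 16.0 p [0.6091 0.0446 0.011 ] yawy 12.69 tilt [ 0.0057 -0.0045] F [ 0.4  0.5 -1.1] w 0.0258 q [-0.11  0.8   1.61 -0.01  0.73 -0.32]
[0.6065, 0.0451, 0.0095, 12.73] shift [ 0.0011 -0.0024  0.0015] turn -0.0006
```

Request:
send_rows(
  steps=[0,0,-0.001,0.001,0,0,0,-0.001,0.002,0,0,0,-0.001,0.002,0],
)

```text
time: 16.38
position: [0.6081, 0.0443, 0.0096]
tool_rot: [0.625, 0.781, -0.0, 0.004]
ft_force: [-1.2, -0.5, 3.8]
grip_width: 0.0257
```

Request:
send_rows(
  steps=[0.038,0,0,0,0,0.038,0,0,0,0,0.038,0,0,0,0,0.038,0,0,-0.01,0,0.038,0,0,-0.03,0,0.038,0,0,-0.06,0,0.038,0,0,-0.1,0,0.038,0,0,-0.14,0],
)

```text
time: 17.38
position: [0.6074, 0.045, 0.1523]
tool_rot: [0.625, 0.781, 0.0, 0.004]
ft_force: [0.9, -0.3, -0.3]
grip_width: 0.0381
```

Request:
send_rows(
  steps=[0.038,0.2,0.05,-0.05,0,0.038,0.3,0.05,-0.05,0,0.038,0.3,0.05,-0.05,0,0.038,0.3,0.05,-0.05,0,0.038,0.3,0.05,-0.05,0,0.038,0.3,0.05,-0.05,0],
)

```text
time: 18.12
position: [0.5892, 0.3538, 0.2035]
tool_rot: [0.622, 0.783, 0.003, 0.005]
ft_force: [0.8, -0.8, 0.6]
grip_width: 0.0382
```

```bash
python3 go.py;  python3 - <<'E'
from rig import cams
import cv2,numpy as np
ims=[]
for n in('side','top'):
    c=cams.camera(n);np.savez(n+'7.npz',**c)
    cv2.imwrite(f'pics/f{n}.png',cv2.resize(c['color'],(800,600))[:,:,::-1])
    ims.append(cv2.resize(c['color'][120:230,190:330],(400,314),interpolation=cv2.INTER_CUBIC))
cv2.imwrite('pics/c7.png',np.hstack(ims)[:,:,::-1])
E
python3 br.py top7.npz | tail -9;python3 sc.py top7.npz
```

```text
t 18.12 p [0.5892 0.3538 0.2035] yawy 13.05 tilt [ 0.0114 -0.0018] F [ 0.8 -0.8  0.6] w 0.0382 q [ 0.38  0.63  1.29 -0.01  1.21  0.16]
0.0 50 y -0.0069 0.0213 z [0.0014 0.0184 0.0256]
0.015 84 y -0.0132 0.0309 z [0.0013 0.0204 0.0397]
0.03 89 y -0.0132 0.0311 z [0.0063 0.0234 0.0392]
0.045 86 y -0.0125 0.0311 z [0.0058 0.0236 0.0392]
0.06 80 y -0.0118 0.0311 z [0.0072 0.0288 0.0412]
0.075 88 y -0.0114 0.0314 z [0.0103 0.0286 0.0409]
0.09 82 y -0.0115 0.0312 z [0.0051 0.0201 0.0402]
0.105 6 y -0.0008 0.0276 z [0.0106 0.0156 0.0172]
x [-0.10620471  0.10516962]
top7.npz red 371
-0.015 14 y -0.0665 -0.0431 z [0.0177 0.0215 0.0273]
0.0 55 y -0.067 -0.042 z [0.0094 0.0223 0.0261]
0.015 48 y -0.0712 -0.0418 z [0.0057 0.0212 0.0274]
0.03 54 y -0.0723 -0.0426 z [0.0041 0.0223 0.0267]
0.045 55 y -0.0697 -0.0432 z [0.0123 0.021  0.0265]
0.06 49 y -0.0734 -0.0438 z [0.011  0.0218 0.0273]
0.075 49 y -0.0705 -0.0437 z [0.0153 0.0199 0.027 ]
0.09 47 y -0.0688 -0.0446 z [0.0125 0.0222 0.0269]
x [-0.00326176  0.10264115]
top7.npz dark 592
-0.12 11 y -0.0777 -0.0258 z [0.0029 0.0068 0.016 ]
-0.105 114 y -0.081 -0.0226 z [0.0085 0.0147 0.0193]
-0.09 113 y -0.0822 -0.0232 z [0.0076 0.0143 0.0187]
-0.075 116 y -0.0815 -0.0234 z [0.008  0.0138 0.0194]
-0.06 105 y -0.0805 -0.0244 z [0.0081 0.0141 0.0187]
-0.045 81 y -0.0748 -0.0303 z [0.0074 0.0146 0.0206]
-0.03 38 y -0.0685 -0.0389 z [0.0084 0.0137 0.0199]
x [-0.10702481  0.12308648]
```

View pics/c7.png

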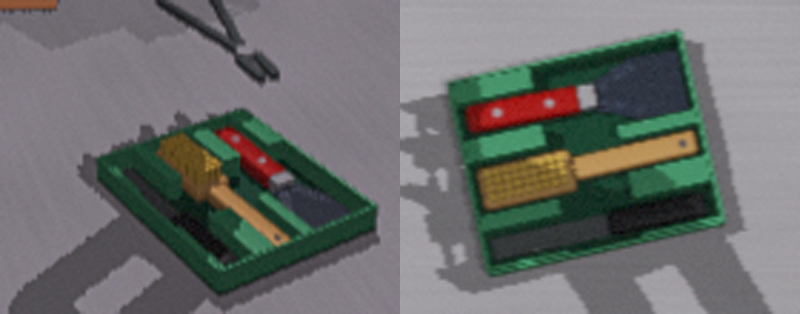

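View pics/ftop.png

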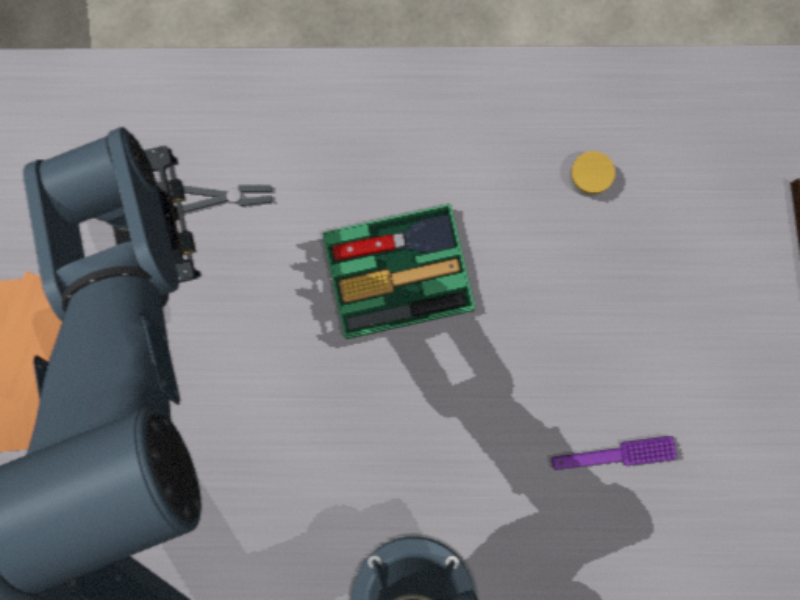

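Both tools lie flat in their bays. The tin at (593,172) and the tongs at (235,195) have not moved.

Request:
send_rows(
  steps=[0.038,0,0,0,0,0.038,0,0,0,0],
)

```text
time: 18.48
position: [0.5898, 0.3476, 0.2021]
tool_rot: [0.625, 0.781, 0.0, 0.005]
ft_force: [-0.9, 0.6, 0.2]
grip_width: 0.0382
```

```bash
python3 -c "
from rig import hand_in
print(hand_in())"
```

```text
the job is handed in; nothing more can be done
None
```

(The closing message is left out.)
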